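Snap the stock tag onto the alternator's lifting eye

ROBOT

A 7-joint arm with a two-finger parallel gripper is mounted at the origin on the work surface. World frame = base frame: x ahead of the robot, y to its left, z up, the work surface at z = 0. Lengths are in m, angles in rad, forces in N, time in s.
With the tool pointing down it reaches from about 0.425 to 0.925 m from the base axis. Payload 6.8 kg.
Tool frame: the origin (TCP) lies on the front face of the gripper's body, between the roots of the fingers; the fingertips stand 73 mm ahead of it and the grasp point (between the pads) lies 54 mm ahead of it (env.nose_length is the distance from the TCP to the fingertips, in m); z points along the fingers, y is the direction in which the jaws open and shut (so a half turn about z gives the same grasp; the last joint's range is limited). The gripper opens to 85 mm and grips with 20 to 120 N. Pads are 22 mm wide; open, the fingers measure 114 mm over their backs; the gripper's body (76 mm by 85 mm) begins 54 mm behind the grasp point. The pads swing forward as they close: fully open they stand 13 mm farther back than shut.
Start: joints at [-1.43, 0.477, 0.022, 1.555, -0.011, 1.109, -0.083], TCP at [0.166, 0.654, 0.304] pointing down, gripper open.
Joint ranges: [-2.96, 2.96], [-0.34, 2.1], [-1.41, 1.46], [0.24, 2.44], [-1.37, 4.51], [0.17, 1.92], [-2.96, 2.96]. Speed limits (rad/s): [2.39, 2.39, 3.14, 3.14, 3.14, 3.14, 3.14].

INTERFACE

Orientations are given as a unit quaternion [w, x, y, z].
In Python, from cell import env, kin, camera, calibration, job gives the robot as it stands. The module is installed in compiled form; this text tells all that it offers. Calls block until the motion is done:
- env.reach(position, orientation): joint-space move of the TCP to a pose.
- env.movel(position, velocity=0.15, rot=None, stop_force=None): straight line of the TCP; rot=None keeps the orientation; velocity is the mean speed in m/s. With stop_force (N) it stops when the force on the tool has changed by that much, and returns True; else False.
- env.goto_joints(angles): joint-space move.
- env.grip(opening, f_grip=None): finger opening in m; f_grip is the grip in N (None keeps the last); returns when the fingers have stopped.
- env.dwell(seconds).
- kin.inverse_kinematics(position, orientation): joint angles nearest the present ones, or None.
- env.get_state(): the state.
- camera(name): name is "scene" or "top"; returns (picture, depth): 400x640x3 uint8, blue, green, red; 400x640 float32, m along the optical axis (not along the pixel's ray), 0 where there is no reading.
- calibration(name): a dict with "fx", "fy", "cx", "cy" (pixels), "rvec" (rotation vector, rad) and "tvec" (3), from world to camera coordinates, as OpenCV has them. Camera axes: x right, y down, z forward; pixel columns grow to the right and rows downward; lengths in m; the calibration is good to about 2 mm. A picture is of the moment at which its call begins. calibration takes no time and is no camera call.
A pose or a line that the arm cannot do raises env.PlanningError and nothing moves.
- job.job_done(): hands the job in, once; it reports no verdict.
The state is a dict: "time": time; "qpos": joint angles; "joint_velocities": joint speeds; "joint_torque": joint torques, N m; "tcp_pos": TCP position; "orientation": TCP orientation; "force": force on the tool from outside, world axes, zero at the start; "torque": the same for the moment, N m; "opening": finger opening in m.
Only numpy, scipy, OpenCV 4.12 (cv2) and the standard library are available. Lean on these libraries where they do the work, as an engineer would, in place of code of your own. Each camera call takes 0.05 s, during which the arm holds its last target.

TASK

Take the stock tag with the sprung gate out of the rack and press it gently down over the top bar of the alternator's lifting eye until the gate has snapped shut under the bar. Then pull up to feel that it is caught, with a steady tug of about 8 N (between 4 and 12 N) held for about a second, and let go so that the tag hangs on the eye. While you hold the tag never load the eye with more than 20 N, and leave the plain tag and the other things on the bench where they are.

Things in the scene. Friction and masses are not known exactly. Their poses are not given: they have to be found in the camera images.
- tag: Stock tag with a snap hook, about 90 g, upright in one of the rack's two slots: a closed loop of round 8 mm steel bar below a flat grey grip; hangs upright once on a bar. Origin: centre of its underside; z up to the grip, x along the loop's width, y its thickness. Loop: 46 mm wide, z = 0 to 54 mm, 8 mm thick; free inside 30 mm wide, z = 8 to 46 mm. Not reported while held
- tag_grip (a point): Middle of the tag's grip, 76 mm above its underside; axes as the tag's. The grip is a block 32 mm (x) by 10 mm (y), from 54 to 94 mm above the underside: pinch it across its 10 mm
- tag_mouth (a point): Middle of the tag's mouth, at x = 0.5, z = 4 mm of the tag; axes as the tag's. In the loop's bottom only the gate closes the mouth, from tag x = -6 to +8 mm; outside that the loop is rigid. An 8 mm bar pressed up into the mouth within 3 mm of this point in x opens the gate and goes in; farther out it meets rigid steel
- gate (a joint): Sprung gate, a dark 6 mm bar across the tag's mouth, hinged along y at tag x = -13, z = 4 mm, its tip at x = 7.5 mm. 0 rad shut (a stop: it cannot swing out), up to 1.35 rad swung up into the loop. A bar pressed on it needs about 4 to 9 N to pass; the gate springs shut once the bar's centre is some 29 mm above the tag's underside
- eye: D-shaped steel lifting eye fixed upright on the middle of the alternator's top. Origin: centre of its foot's underside (58 mm along y, 22 mm along x, 8 mm high), 82 mm above the bench; z up, y along its top bar. Round 8 mm bar: posts at y = -20 and +20 mm, top bar straight from y = -13 to +13 mm with its centre line at z = 62 mm. Opening 32 mm wide, 50 mm high
- eye_bar (a point): Centre of the eye's top bar (on its centre line, 144 mm above the bench); the bar runs along y of this frame, is 8 mm thick, and x is the direction through the eye. The tag's x must lie along this x, either way round
- alternator: Alternator standing on its face, fixed to a 170 mm square, 10 mm thick steel plate: aluminium body 132 mm across, top 82 mm above the bench, the eye on its middle. Origin: centre of the plate's underside
- rack: Fixed black clip rack, 85 mm (x) by 160 mm (y), two slots along x at y = -40 and +40 mm (which tag is in which changes). Slots 10 mm wide, 50 mm long; floor 8 mm, top edge 26 mm above the bench. A tag stands on the slot's floor, its x along the rack's x; lift it straight up by more than 30 mm to clear. Origin: centre of the underside
- plain_tag: The other tag in the rack, with a round grip disc of 38 mm instead of a square-cornered one, and an open plain steel hook without gate. Leave it. Origin: centre of its underside
- stator: Bystander: wound stator ring, 116 mm across, lying flat. Origin: centre of its underside
- bearing: Bystander: ball bearing ring 47 mm across, 14 mm high. Origin: centre of its underside
- pulley: Bystander: dark pulley 56 mm across, 32 mm high. Origin: centre of its underside
- driver: Bystander: screwdriver lying on the bench. Origin near its middle, on the bench
- jar: Bystander: closed jar 60 mm across, 80 mm high. Origin: centre of its underside
- carton: Bystander: carton 90 by 70 by 50 mm. Origin: centre of its underside
Not all that is in view belongs to the job. Leave any orange or red look-alike of the tag alone.

How it is judged:
By the outcome, as a careful person would: the job done as asked, in the order asked, and still so for the second after the job is handed in, with the robot touching nothing.
It also fails if it takes over 48 s, if anything falls off the work surface, if the arm or the gripper's body presses on something with over 40 N, if the wrist force passes 120 N, or if a joint passes its speed limit or range.

## Working session

There is one attempt and no reset: what is moved stays moved. The work goes in short steps, each a Python script; the robot and the scene stay as the last script left them, time stands still between calls to the robot, and variables do not carry over. Pictures are saved under pics/ and viewed, and the job is handed in when it is done.

```bash
mkdir -p pics; ls; python3 - <<'E'
from cell import env, kin, camera, calibration, job
import cv2,numpy as np
for n in ("scene","top"):
    p,d=camera(n); cv2.imwrite(f"pics/{n}0.png",p); np.save(f"pics/{n}0.npy",d)
    c=calibration(n); R=cv2.Rodrigues(np.array(c['rvec'],float))[0]
    print(n,c, 'campos',-R.T@np.array(c['tvec']).ravel())
s=env.get_state(); print(s)
E
```

```text
pics
scene {'fx': 506.9399645636936, 'fy': 506.9399645636936, 'cx': 319.3935799663281, 'cy': 199.47830637676992, 'rvec': array([ 1.88740541,  1.70168472, -0.61769898]), 'tvec': array([-0.00191948, -0.35692628,  1.60466888])} campos [ 1.30494435 -0.14686534  0.98889488]
top {'fx': 501.73686187394605, 'fy': 501.73686187394605, 'cx': 314.2069302409694, 'cy': 206.5287456093843, 'rvec': array([ 2.18716491, -2.21162115,  0.07409527]), 'tvec': array([-0.06302901,  0.54644382,  1.33929407])} campos [ 0.47123411 -0.05204996  1.36803192]
{'time': 0.1, 'qpos': array([-1.43008529,  0.47775913,  0.02238563,  1.55631407, -0.0115181 ,
        1.10933089, -0.08310952]), 'joint_velocities': array([-0.00121743, -0.00362506,  0.00024026, -0.00133075, -0.00113204,
       -0.0008064 , -0.00080922]), 'joint_torque': array([ 3.50671173e-03, -5.97754920e+01,  1.61330681e+00, -2.81955993e+01,
        1.28229044e-02,  5.04378535e-03,  2.94749356e-06]), 'tcp_pos': array([0.16614222, 0.65381651, 0.30301199]), 'orientation': array([-4.10486199e-05,  1.24102369e-01,  9.92269063e-01, -8.40357990e-04]), 'force': array([ 0.81393841,  1.04934181, -0.47438015]), 'torque': array([-0.00943601, -0.01384302,  0.00466367]), 'opening': 0.08467794807916691}
```

View pics/scene0.png

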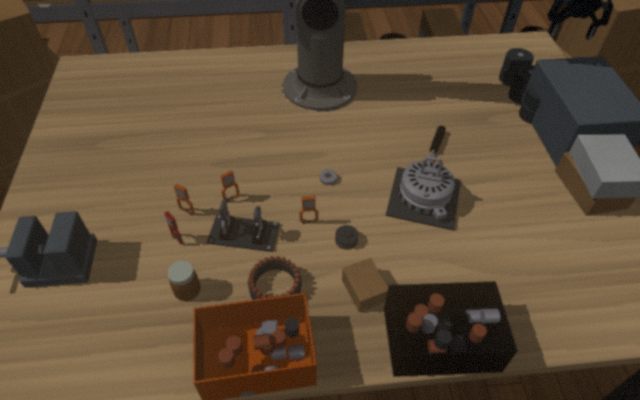

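View pics/top0.png

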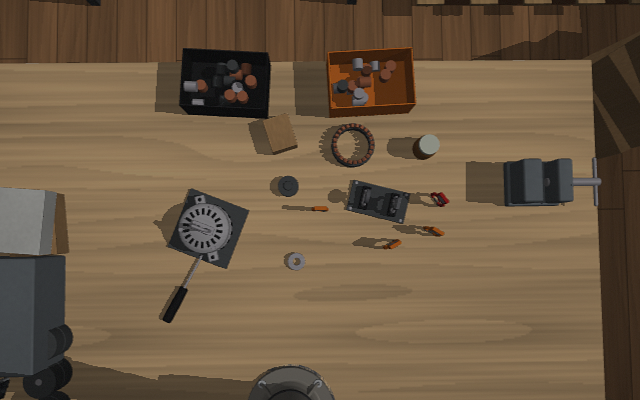

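```bash
cat > h.py <<'E'
import numpy as np,cv2
from cell import env, kin, camera, calibration, job
def cal(n):
    c=calibration(n); R=cv2.Rodrigues(np.array(c['rvec'],float))[0]; t=np.array(c['tvec'],float).ravel()
    return c,R,t
def proj(n,P):
    c,R,t=cal(n); p=R@np.array(P,float)+t
    return np.array([c['fx']*p[0]/p[2]+c['cx'],c['fy']*p[1]/p[2]+c['cy']])
def ray(n,uv):
    c,R,t=cal(n); d=R.T@np.array([(uv[0]-c['cx'])/c['fx'],(uv[1]-c['cy'])/c['fy'],1.]); return -R.T@t,d
def onz(n,uv,z):
    o,d=ray(n,uv); return o+d*(z-o[2])/d[2]
def cloud(n,D):
    c,R,t=cal(n); v,u=np.mgrid[0:400,0:640]
    P=np.stack([(u-c['cx'])/c['fx']*D,(v-c['cy'])/c['fy']*D,D],-1)
    W=(P-t)@R; W[D==0]=np.nan; return W
def two(uvs,uvt):
    o1,d1=ray("scene",uvs);o2,d2=ray("top",uvt)
    A=np.stack([d1,-d2],1); s=np.linalg.lstsq(A,o2-o1,rcond=None)[0]
    a=o1+s[0]*d1;b=o2+s[1]*d2; return (a+b)/2,np.linalg.norm(a-b)
E
python3 - <<'E'
from h import *
print(proj('top',[0,0,0]),proj('top',[.5,.3,0]),proj('top',[.166,.654,.3]),proj('scene',[.166,.654,.3]))
p=cv2.imread('pics/top0.png')
a=cv2.resize(p[165:265,330:455],None,fx=6,fy=6,interpolation=cv2.INTER_CUBIC); cv2.imwrite('pics/t_rack.png',np.clip(a*1.6,0,255).astype('uint8'))
a=cv2.resize(p[180:280,150:270],None,fx=6,fy=6,interpolation=cv2.INTER_CUBIC); cv2.imwrite('pics/t_alt.png',a)
p=cv2.imread('pics/scene0.png')
a=cv2.resize(p[160:255,155:330],None,fx=4.5,fy=4.5,interpolation=cv2.INTER_CUBIC); cv2.imwrite('pics/s_rack.png',np.clip(a*1.8,0,255).astype('uint8'))
a=cv2.resize(p[120:235,375:475],None,fx=5,fy=5,interpolation=cv2.INTER_CUBIC); cv2.imwrite('pics/s_alt.png',np.clip(a*1.4,0,255).astype('uint8'))
E
```

```text
[290.59450745 411.24182198] [178.48001245 225.10522513] [-30.63580204 385.5041511 ] [576.3801846   16.86722509]
```

View pics/t_rack.png

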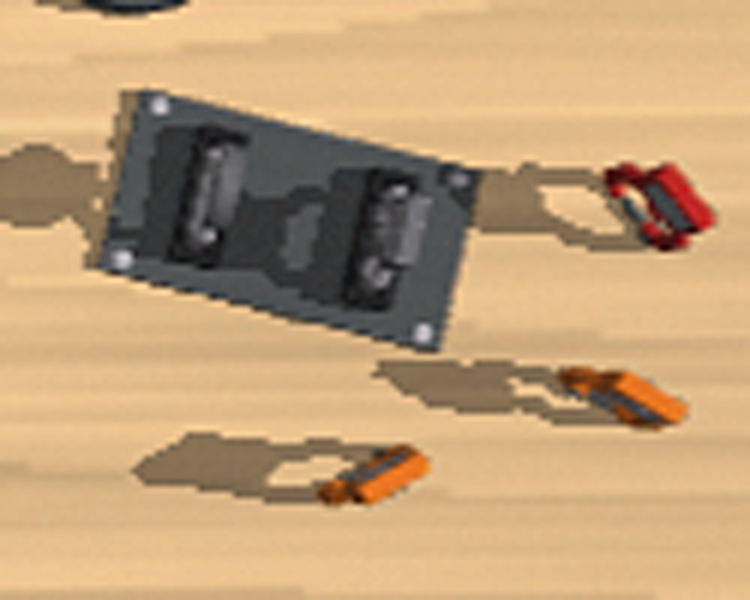

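View pics/s_rack.png

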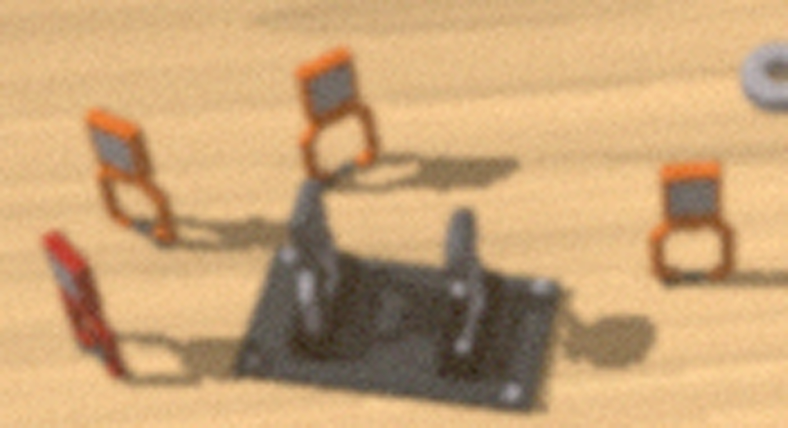

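View pics/t_alt.png

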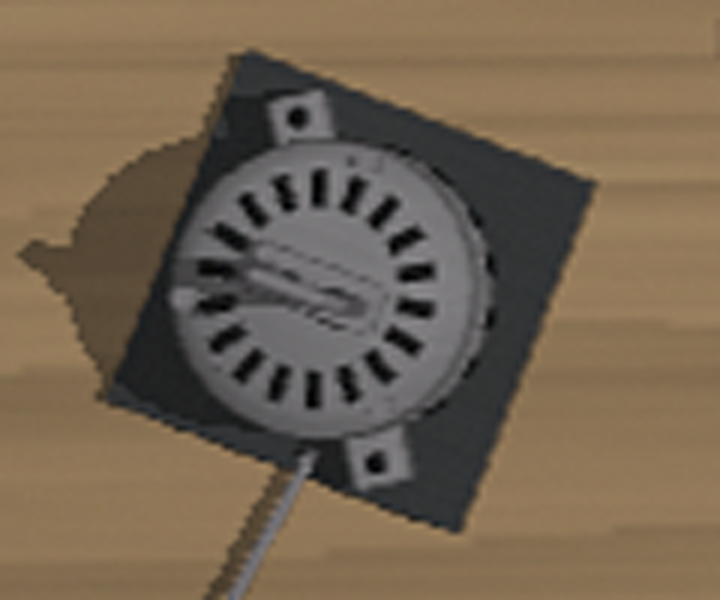

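View pics/s_alt.png

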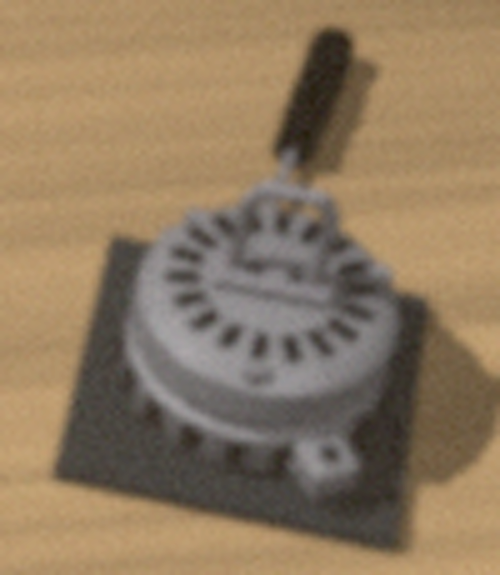

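```bash
python3 - <<'E'
from h import *
for n in('top','scene'):
    D=np.load(f'pics/{n}0.npy'); W=cloud(n,D); np.save(f'pics/W{n}.npy',W)
    # rack region candidate
    import itertools
    if n=='top': u0,u1,v0,v1=340,412,175,228
    else: u0,u1,v0,v1=205,285,195,250
    S=W[v0:v1,u0:u1]; h=S[...,2]
    m=(h>.045)
    nl,lab,st,ce=cv2.connectedComponentsWithStats(m.astype('uint8'))
    for i in range(1,nl):
        q=S[lab==i]; 
        if len(q)<8: continue
        print(n,i,len(q),ce[i]+[u0,v0],'mean',q.mean(0).round(4),'min',q.min(0).round(4),'max',q.max(0).round(4))
        t=q[q[:,2]>q[:,2].max()-.012]; print('  top',t.mean(0).round(4),len(t))
    if n=='top': u0,u1,v0,v1=170,235,195,260
    else: u0,u1,v0,v1=395,470,145,225
    S=W[v0:v1,u0:u1]; h=S[...,2]; m=(h>.13)&(h<.16)
    nl,lab,st,ce=cv2.connectedComponentsWithStats(m.astype('uint8'))
    for i in range(1,nl):
        q=S[lab==i]
        if len(q)<5: continue
        print(n,'eye',len(q),ce[i]+[u0,v0],q.mean(0).round(4),q.min(0).round(4),q.max(0).round(4))
        ax=np.linalg.svd((q-q.mean(0))[:,:2])[2][0]; print('   dir',ax,np.degrees(np.arctan2(ax[1],ax[0])))
# enlarged crops for identification
p=cv2.imread('pics/scene0.png')
a=cv2.resize(p[192:252,203:285],None,fx=9,fy=9,interpolation=cv2.INTER_CUBIC); cv2.imwrite('pics/s_rack2.png',np.clip(a*2.5,0,255).astype('uint8'))
p=cv2.imread('pics/top0.png')
a=cv2.resize(p[178:228,325:420],None,fx=8,fy=8,interpolation=cv2.INTER_CUBIC); cv2.imwrite('pics/t_rack2.png',np.clip(a*2.2,0,255).astype('uint8'))
E
```

```text
top 1 83 [366.63855422 196.48192771] mean [ 0.5659 -0.2027  0.0886] min [ 0.5462 -0.2123  0.047 ] max [ 0.5856 -0.1955  0.1044]
  top [ 0.5672 -0.204   0.0983] 47
top 2 98 [396.5        203.63265306] mean [ 0.5469 -0.2793  0.0863] min [ 0.5271 -0.2884  0.0461] max [ 0.5696 -0.273   0.107 ]
  top [ 0.5474 -0.2805  0.1007] 57
top eye 64 [197.640625 227.421875] [0.4908 0.2163 0.1447] [0.4819 0.1954 0.1322] [0.502  0.2402 0.1541]
   dir [0.36899766 0.92943032] 68.3461862538014
scene 1 175 [223.47428571 211.85142857] mean [ 0.5524 -0.2795  0.0828] min [ 0.5283 -0.2882  0.0453] max [ 0.5696 -0.2715  0.1064]
  top [ 0.5491 -0.2798  0.1008] 65
scene 2 124 [257.2983871  215.27419355] mean [ 0.5726 -0.2024  0.0858] min [ 0.5488 -0.2108  0.0463] max [ 0.5875 -0.1952  0.1041]
  top [ 0.5706 -0.203   0.0981] 56
scene eye 82 [432.80487805 159.48780488] [0.4912 0.217  0.1431] [0.4802 0.1965 0.1302] [0.5021 0.2397 0.1515]
   dir [0.37642873 0.92644558] 67.8873553148658
```

View pics/s_rack2.png

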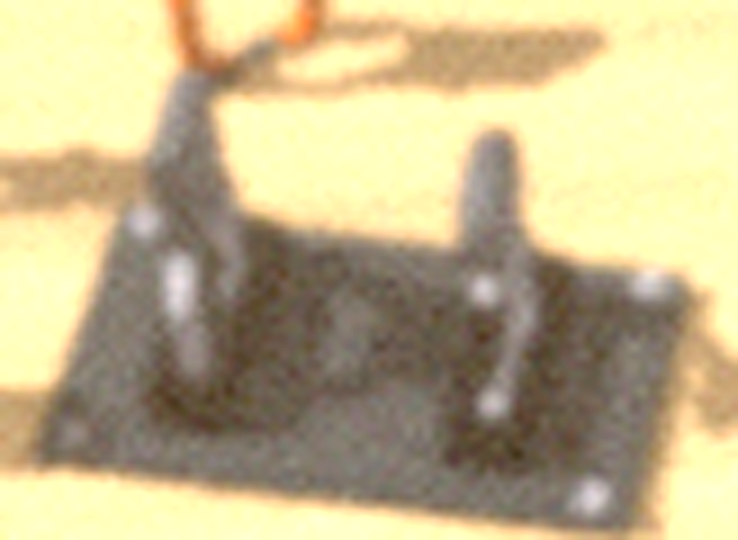

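View pics/t_rack2.png

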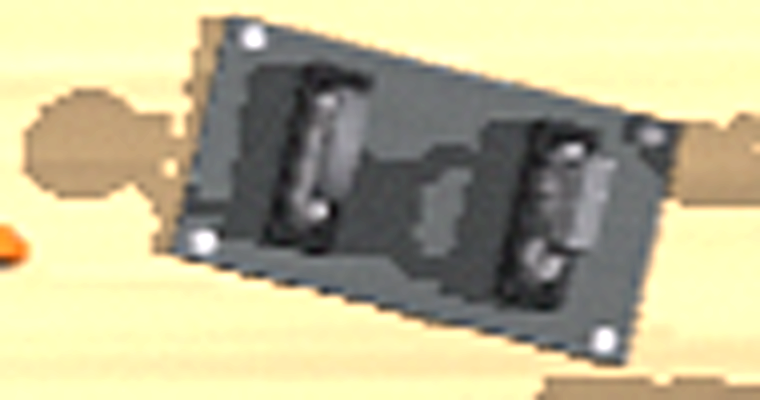

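```bash
python3 - <<'E'
from h import *
p=cv2.imread('pics/top0.png'); hsv=cv2.cvtColor(p,cv2.COLOR_BGR2HSV)
W=np.load('pics/Wtop.npy'); Ws=np.load('pics/Wscene.npy')
def rect(m,z,n='top'):
    m=cv2.morphologyEx(m.astype('uint8'),cv2.MORPH_OPEN,np.ones((3,3)))
    cs,_=cv2.findContours(m,cv2.RETR_EXTERNAL,cv2.CHAIN_APPROX_NONE); c=max(cs,key=cv2.contourArea)
    Q=np.array([onz(n,q[0],z)[:2] for q in c]); h=cv2.convexHull(Q.astype('float32'))
    r=cv2.minAreaRect(h); return r,cv2.boxPoints(r)
m=np.zeros((400,640),bool); m[170:232,338:416]=True
r,b=rect(m&(hsv[...,1]<90)&(hsv[...,2]<150),.026); print('rack top colour',r)
S=W; mm=m&(S[...,2]>.018)&(S[...,2]<.034); r,b=rect(cv2.morphologyEx(mm.astype('uint8'),cv2.MORPH_CLOSE,np.ones((9,9))),.026); print('rack depth',r)
m=np.zeros((400,640),bool); m[180:275,160:255]=True
mm=m&(hsv[...,1]<70); r,b=rect(mm,.01); print('plate colour',r)
# tag grip from both clouds, per-height, axis
for n,w,(u0,u1,v0,v1) in (('top',W,(386,410,190,222)),('scene',Ws,(205,240,195,235))):
    S=w[v0:v1,u0:u1].reshape(-1,3)
    for lo,hi in((.05,.065),(.065,.08),(.08,.095),(.095,.112)):
        q=S[(S[:,2]>lo)&(S[:,2]<hi)]
        c,s=np.cos,np.sin
        if len(q)>4:
            r=cv2.minAreaRect(q[:,:2].astype('float32')); print(n,lo,len(q),q.mean(0).round(4),r)
# eye top bar
for n,w,(u0,u1,v0,v1) in (('top',W,(170,235,195,260)),('scene',Ws,(395,470,145,225))):
    S=w[v0:v1,u0:u1].reshape(-1,3); q=S[(S[:,2]>.14)&(S[:,2]<.16)]
    r=cv2.minAreaRect(q[:,:2].astype('float32')); print(n,'bar',len(q),q.mean(0).round(4),r)
    q=S[(S[:,2]>.075)&(S[:,2]<.085)]; r=cv2.minEnclosingCircle(q[:,:2].astype('float32')); print('body',len(q),r)
E
```

```text
rack top colour ((0.5576812624931335, -0.23990175127983093), (0.15964443981647491, 0.08498037606477737), 75.32288360595703)
rack depth ((0.5694640874862671, -0.20008598268032074), (0.019446076825261116, 0.060212064534425735), 86.15632629394531)
plate colour ((0.49043720960617065, 0.21815338730812073), (0.16952887177467346, 0.17079764604568481), 68.50711822509766)
top 0.05 16 [ 0.5455 -0.2787  0.0541] ((0.5483536124229431, -0.27940770983695984), (0.008893642574548721, 0.043178457766771317), 80.26498413085938)
top 0.065 13 [ 0.5485 -0.2767  0.0715] ((0.5479238629341125, -0.27662715315818787), (0.0014999997802078724, 0.028928272426128387), 76.91294860839844)
top 0.08 9 [ 0.5463 -0.276   0.0867] ((0.5474164485931396, -0.27648746967315674), (0.002428279723972082, 0.028506487607955933), 79.31814575195312)
top 0.095 57 [ 0.5474 -0.2805  0.1007] ((0.547992467880249, -0.2810116410255432), (0.011181601323187351, 0.03214346617460251), 78.10124969482422)
scene 0.05 35 [ 0.5566 -0.2803  0.0577] ((0.5495620965957642, -0.2779528498649597), (0.010003086179494858, 0.039718449115753174), 63.8922195434
[... 193 characters left out ...]
72] ((0.5494747161865234, -0.27658405900001526), (0.008792659267783165, 0.03207226097583771), 58.87376022338867)
scene 0.095 65 [ 0.5491 -0.2798  0.1008] ((0.5485451221466064, -0.2803093492984772), (0.010734467767179012, 0.03549418970942497), 75.73367309570312)
top bar 54 [0.4909 0.2168 0.1465] ((0.49102336168289185, 0.21755936741828918), (0.039772894233465195, 0.00790182314813137), 67.19224548339844)
body 1342 ((0.49134591221809387, 0.21646356582641602), 0.06370291113853455)
scene bar 59 [0.4913 0.2171 0.1462] ((0.49201181530952454, 0.21772128343582153), (0.04214010760188103, 0.00819507334381342), 66.39085388183594)
body 1055 ((0.49263694882392883, 0.21685029566287994), 0.06420198082923889)
```

```bash
python3 - <<'E'
from h import *
W=np.load('pics/Wtop.npy')
az=np.degrees(np.arctan2(W[...,1],W[...,0])); r=np.hypot(W[...,0],W[...,1])
for a in range(-40,85,10):
    m=(az>=a)&(az<a+10)&(r>.45)&(r<.8)&(W[...,2]>.03); print(a,m.sum(), W[...,2][m].max().round(3) if m.any() else 0)
from scipy.spatial.transform import Rotation as R
s='''
def quat(yaw,sgn=1):
    from scipy.spatial.transform import Rotation as Ro
    y=sgn*np.array([np.cos(yaw),np.sin(yaw),0]); z=np.array([0,0,-1.]); x=np.cross(y,z)
    q=Ro.from_matrix(np.stack([x,y,z],1)).as_quat(); return np.array([q[3],q[0],q[1],q[2]])
TAG=np.array([0.548,-0.2797]); RY=np.radians(75.3)
EYE=np.array([0.4910,0.2175]); EY=np.radians(68.)
'''
open('h.py','a').write(s)
from importlib import reload; import h; reload(h); from h import *
for sg in(1,-1):
    print(kin.inverse_kinematics([*TAG,.26],quat(RY,sg)),kin.inverse_kinematics([*EYE,.35],quat(EY,sg)))
print(kin.inverse_kinematics(env.get_state()['tcp_pos'],env.get_state()['orientation']))
E
```

```text
-40 296 0.098
-30 487 0.107
-20 442 0.104
-10 304 0.097
0 898 0.105
10 460 0.091
20 1788 0.154
30 32 0.081
40 202 0.136
50 2914 0.167
60 3482 0.167
70 2837 0.312
80 537 0.099
[-0.32631976  0.63147989  1.02420074  1.79399355 -0.61154474  1.07253481
  2.23613392] [-0.83101975  0.20717767  0.34987579  1.8497032  -0.0792721   1.09821418
  0.7349202 ]
[-0.3449523   0.6535971   1.0634322   1.79494178 -0.6436533   1.08771836
 -0.87705734] [-1.49198586  0.45415997  1.29865007  1.88133413 -0.47601941  1.17355178
 -1.98019006]
[-1.43007599  0.47775921  0.02237241  1.55631333 -0.01151132  1.10933139
 -0.08311501]
```

```bash
python3 - <<'E'
from h import *
W=np.load('pics/Wtop.npy')
az=np.degrees(np.arctan2(W[...,1],W[...,0])); r=np.hypot(W[...,0],W[...,1])
m=(r<.85)&(W[...,2]>.18)&(r>.2)
v,u=np.nonzero(m); print(len(v),u.min(),u.max(),v.min(),v.max())
q=W[m]; print(q.min(0),q.max(0),az[m].min())
E
```

```text
155 0 9 377 398
[0.138856   0.57898257 0.24502867] [0.17007252 0.6111705  0.31236805] 74.22569089686091
```

```bash
python3 - <<'E'
from h import *
s=env.get_state(); q=s['qpos'].copy(); q[0]=0.42; t0=s['time']
env.goto_joints(q); s=env.get_state(); print(s['time']-t0,s['tcp_pos'])
for sg in(1,-1): print(kin.inverse_kinematics([*TAG,.24],quat(RY,sg)))
env.grip(.045,f_grip=60); s=env.get_state(); print(s['time'],s['opening'])
E
```

```text
3.7417 [ 0.58320197 -0.33902589  0.30297951]
[ 0.65610851  0.47302681 -0.38003715  1.74464869  0.20728601  0.96345827
  1.50924549]
[ 0.16143128  0.45387036  0.27829848  1.78087796 -0.15109979  0.9276259
 -1.32350937]
4.3167 0.04511316651501351
```

```bash
python3 - <<'E'
from h import *
t0=env.get_state()['time']
env.reach([*TAG,.22],quat(RY,1)); print(env.get_state()['time']-t0)
hit=env.movel([*TAG,.138],velocity=.1,stop_force=8); s=env.get_state(); print(hit,s['time'],s['tcp_pos'],s['force'])
for n in('top','scene'): cv2.imwrite(f'pics/{n}1.png',camera(n)[0])
a=cv2.imread('pics/scene1.png')[150:255,180:300]; b=cv2.imread('pics/top1.png')[160:240,340:440]
cv2.imwrite('pics/pre.png',np.clip(np.vstack([cv2.resize(a,(480,420))*1.0, cv2.resize(b,(480,384))])*1.7,0,255)[:,:].astype('uint8')[:600+204])
E
```

```text
1.4082999999999997
False 6.6917 [ 0.54847149 -0.27982706  0.13860596] [-0.22105632 -0.65776025  0.42640137]
```

```bash
python3 - <<'E'
import cv2,numpy as np
a=cv2.imread('pics/scene1.png')[150:250,180:300]
cv2.imwrite('pics/pre2.png',np.clip(cv2.resize(a,None,fx=6,fy=6,interpolation=3)*1.7,0,255).astype('uint8'))
E
```

```text
(no output)
```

View pics/pre2.png

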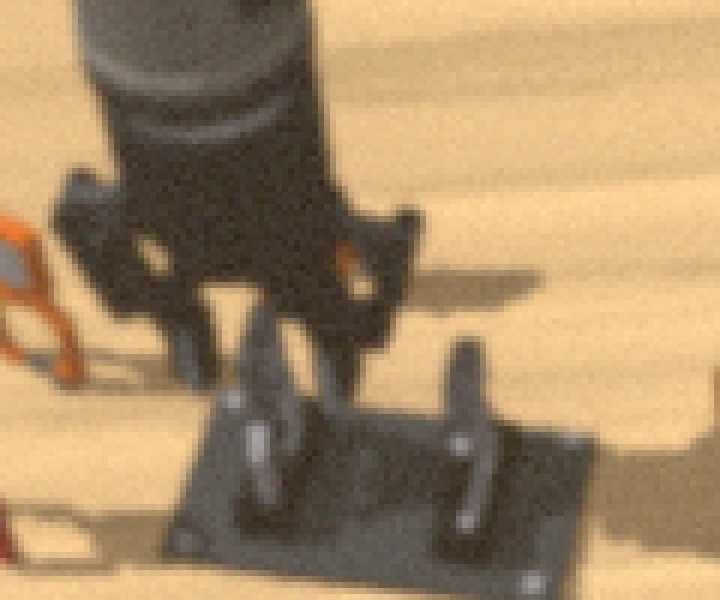

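The open fingers straddle the square-grip tag (crop pixel 265,340, so scene about 224,207), clear of the plain tag (crop 470,400). Closing and lifting next.

```bash
python3 - <<'E'
from h import *
env.grip(0.0,f_grip=60); s=env.get_state(); print(s['time'],s['opening'],s['force'],s['tcp_pos'])
p=s['tcp_pos']
env.movel([p[0],p[1],.20],velocity=.1); s=env.get_state(); print(s['time'],s['opening'],s['force'],s['tcp_pos'])
env.movel([p[0],p[1],.33],velocity=.2); s=env.get_state(); print(s['time'],s['opening'],s['force'],s['tcp_pos'])
for n in('top','scene'): 
    q,d=camera(n);cv2.imwrite(f'pics/{n}2.png',q); np.save(f'pics/{n}2.npy',d)
a=cv2.imread('pics/scene2.png')[90:250,150:310]
cv2.imwrite('pics/held.png',np.clip(cv2.resize(a,None,fx=3.7,fy=3.7,interpolation=3)*1.7,0,255).astype('uint8'))
for sg in(1,-1): print(kin.inverse_kinematics([*EYE,.33],quat(EY,sg)))
E
```

```text
7.2 0.009268906833677105 [-2.13125131 -3.85422066  3.36263788] [ 0.54776874 -0.28116463  0.13845251]
7.9667 0.009294450164013028 [-0.10010486  0.46942639 -1.11028119] [ 0.54737299 -0.28080584  0.19934927]
8.7667 0.00945382403472557 [ 0.49676889 -0.14836283 -2.19375407] [ 0.54703395 -0.2809539   0.3283955 ]
[ 0.07882944  0.30895695 -0.74102558  1.8166186   0.23184056  1.10468077
  0.44301825]
[-1.47702731  0.49247266  1.2955219   1.90613544 -0.52266649  1.1468747
 -1.93850525]
```

View pics/held.png

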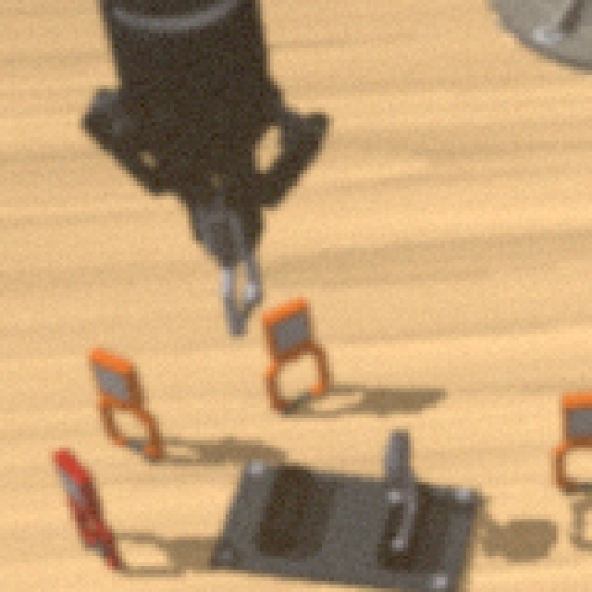

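The tag is out and held: a closed loop hangs below the fingers (crop 240,290), and the plain tag is untouched (400,490). Now to hover over the eye.

```bash
python3 - <<'E'
from h import *
t0=env.get_state()['time']
env.reach([*EYE,.325],quat(EY,1)); s=env.get_state(); print(s['time']-t0,s['time'],s['opening'],s['force'],s['tcp_pos'],s['orientation'],quat(EY,1))
for n in('top','scene'): 
    q,d=camera(n);cv2.imwrite(f'pics/{n}3.png',q); np.save(f'pics/{n}3.npy',d)
a=cv2.imread('pics/scene3.png')[80:230,370:490]
cv2.imwrite('pics/hov.png',np.clip(cv2.resize(a,None,fx=4,fy=4,interpolation=3)*1.5,0,255).astype('uint8'))
a=cv2.imread('pics/top3.png')[150:290,130:270]
cv2.imwrite('pics/hovt.png',np.clip(cv2.resize(a,None,fx=4,fy=4,interpolation=3)*1.5,0,255).astype('uint8'))
E
```

```text
1.825000000000001 10.6917 0.009377665401510313 [-0.38330842 -0.14006473 -0.83682485] [0.49170931 0.21630192 0.32483957] [ 4.96694461e-05  1.91825694e-01  9.81428977e-01 -2.54390383e-04] [0.         0.190809   0.98162718 0.        ]
```

View pics/hov.png

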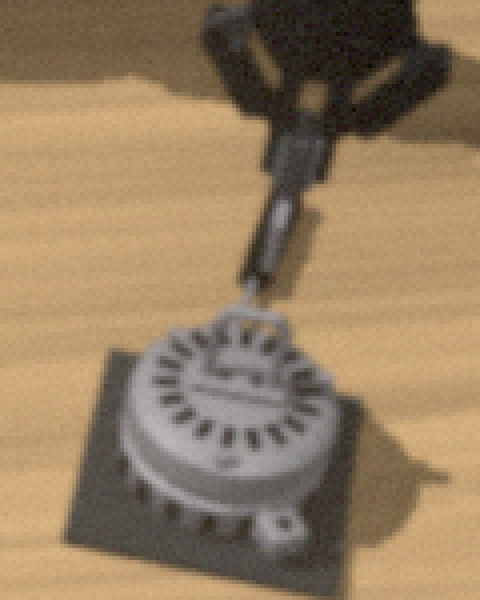

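View pics/hovt.png

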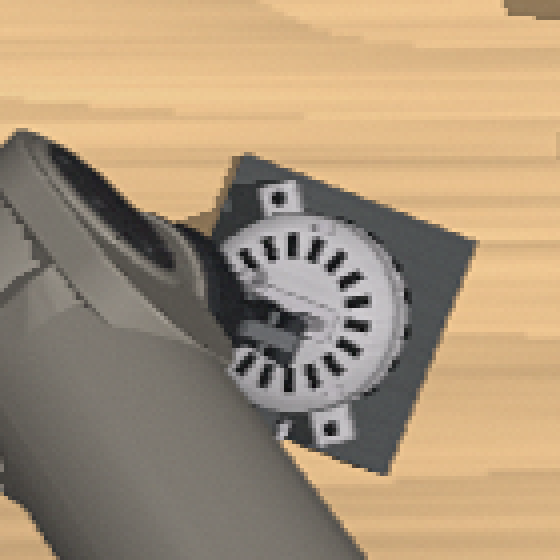

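```bash
python3 - <<'E'
from h import *
tcp=np.array([0.49171,0.21630]); ex=np.array([np.cos(EY-np.pi/2),np.sin(EY-np.pi/2)]); ey=np.array([np.cos(EY),np.sin(EY)])
for n in('scene','top'):
    D=np.load(f'pics/{n}3.npy'); W=cloud(n,D)
    m=(W[...,2]>.17)&(np.hypot(W[...,0]-tcp[0],W[...,1]-tcp[1])<.05)
    v,u=np.nonzero(m); q=W[m]; a=(q[:,:2]-tcp)@ex; b=(q[:,:2]-tcp)@ey
    for lo in np.arange(.18,.28,.008):
        k=(q[:,2]>=lo)&(q[:,2]<lo+.008)
        if k.sum()>2: print(n,lo.round(3),k.sum(),'x',(a[k].min()*1e3).round(1),(a[k].max()*1e3).round(1),'y',(b[k].min()*1e3).round(1),(b[k].max()*1e3).round(1),np.median(b[k]*1e3).round(1))
# expected projected outline in scene
for x in(-23,23):
    for z in(0,54,94): 
        P=np.array([*(tcp+ex*x/1e3),.3248-.1305+z/1e3]); print(x,z,proj('scene',P).round(1))
a=cv2.imread('pics/scene3.png')[108:156,425:461]
cv2.imwrite('pics/hov2.png',np.clip(cv2.resize(a,None,fx=12,fy=12,interpolation=3)*1.5,0,255).astype('uint8'))
E
```

```text
scene 0.196 6 x -17.3 20.2 y -3.6 1.9 -2.0
scene 0.204 13 x -21.1 22.6 y -2.2 5.1 0.8
scene 0.212 9 x -18.9 21.9 y -1.6 5.2 1.3
scene 0.22 10 x -16.7 24.3 y -2.2 4.4 0.6
scene 0.228 12 x 17.1 24.7 y -2.2 5.6 1.1
scene 0.236 18 x 12.7 23.5 y -1.7 5.7 1.6
scene 0.244 11 x 2.5 17.2 y -3.9 4.5 1.5
scene 0.252 27 x 4.7 16.7 y -10.2 12.5 1.5
scene 0.26 50 x 3.1 16.7 y -15.9 20.3 3.2
scene 0.268 46 x 4.9 17.3 y -15.3 19.5 1.2
scene 0.276 52 x 3.6 19.4 y -15.7 20.3 3.4
top 0.196 9 x 6.3 15.3 y -4.1 3.4 0.0
top 0.204 6 x 10.9 23.5 y -3.1 1.9 -2.1
top 0.22 4 x 16.5 23.3 y -3.6 0.2 -2.2
top 0.228 5 x 19.5 23.0 y -3.0 0.4 -0.8
top 0.236 10 x 16.0 22.5 y -2.6 5.0 1.2
top 0.252 3 x 9.3 15.9 y -9.7 -2.5 -9.0
-23 0 [437.9 137.2]
-23 54 [442.4 119.2]
-23 94 [446. 105.]
23 0 [435.3 150.5]
23 54 [439.8 132.5]
23 94 [443.4 118.3]
```

View pics/hov2.png

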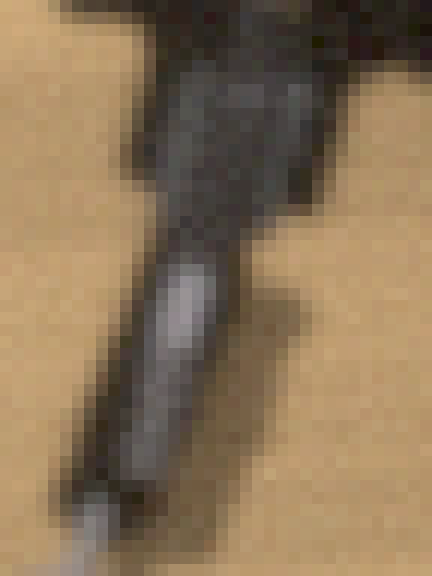

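```bash
python3 - <<'E'
from h import *
ex=np.array([np.cos(EY-np.pi/2),np.sin(EY-np.pi/2)]); ey=np.array([np.cos(EY),np.sin(EY)])
c0=EYE
for n in('top','scene'):
  for k in(0,3):
    if k==3 and n=='top': continue
    W=cloud(n,np.load(f'pics/{n}{k}.npy'))
    o=ray(n,(0,0))[0]
    m=(W[...,2]>.138)&(W[...,2]<.156)&(np.hypot(*(W[...,:2]-c0).transpose(2,0,1))<.035)
    q=W[m]
    # push each surface point to the centreline: 4 mm along viewing ray on average
    d=(q-o); d/=np.linalg.norm(d,axis=1)[:,None]; d3=np.array([ey[0],ey[1],0]); dp=d-np.outer(d@d3,d3); dp/=np.linalg.norm(dp,axis=1)[:,None]
    q2=q+dp*.0032
    a=(q2[:,:2]-c0)@ex*1e3; b=(q2[:,:2]-c0)@ey*1e3
    f=np.polyfit(b,a,1); print(n,k,len(q),'ex',np.mean(a).round(2),np.median(a).round(2),'ends ey',b.min().round(1),b.max().round(1),'z',q2[:,2].mean().round(4),'tilt deg',np.degrees(f[0]).round(2),'at0',f[1].round(2))
print('tcp rel', (np.array([.49171,.2163])-c0)@ex*1e3,(np.array([.49171,.2163])-c0)@ey*1e3)
E
```

```text
top 0 55 ex -0.06 -0.2 ends ey -22.1 19.9 z 0.1431 tilt deg -0.29 at0 -0.06
scene 0 63 ex -2.1 -2.15 ends ey -21.0 21.7 z 0.1435 tilt deg -0.34 at0 -2.1
scene 3 66 ex -2.05 -1.98 ends ey -21.0 21.5 z 0.1431 tilt deg -0.03 at0 -2.05
tcp rel 1.107828448841505 -0.846649944154858
```

```bash
cat >> h.py <<'E'
ex=np.array([np.cos(EY-np.pi/2),np.sin(EY-np.pi/2)]); ey=np.array([np.cos(EY),np.sin(EY)])
def S(msg=''):
    s=env.get_state(); p=s['tcp_pos']; d=p[:2]-EYE
    print(msg,'t',round(s['time'],2),'ex %.2f ey %.2f z %.2f'%(d@ex*1e3,d@ey*1e3,p[2]*1e3),'F',s['force'].round(2),'T',s['torque'].round(2),'op',round(s['opening']*1e3,2)); return s
E
python3 - <<'E'
from h import *
want=np.array([*(EYE-ex*.0014),.286])
cmd=want.copy()
env.movel(cmd,velocity=.06); s=S('a')
for i in range(2):
    cmd=cmd+(want-s['tcp_pos']); env.movel(cmd,velocity=.02); env.dwell(.15); s=S('b')
print(cmd-want)
np.save('off.npy',cmd-want)
for n in('top','scene'): 
    q,d=camera(n);cv2.imwrite(f'pics/{n}4.png',q); np.save(f'pics/{n}4.npy',d)
a=cv2.imread('pics/scene4.png')[110:190,400:470]
cv2.imwrite('pics/hov4.png',np.clip(cv2.resize(a,None,fx=7,fy=7,interpolation=3)*1.5,0,255).astype('uint8'))
W=cloud('scene',d)
E
```

```text
a t 11.59 ex -1.38 ey 0.24 z 286.17 F [-0.14 -0.4  -1.51] T [ 0.01 -0.04 -0.  ] op 9.58
b t 11.99 ex -1.37 ey -0.19 z 286.02 F [ 0.26  0.26 -1.99] T [-0.05 -0.01  0.01] op 8.94
b t 12.39 ex -1.48 ey -0.05 z 285.81 F [ 0.56 -0.19 -1.93] T [-0.02  0.02 -0.02] op 8.77
[-6.67640604e-05 -2.01140139e-05 -1.81923405e-04]
```

View pics/hov4.png

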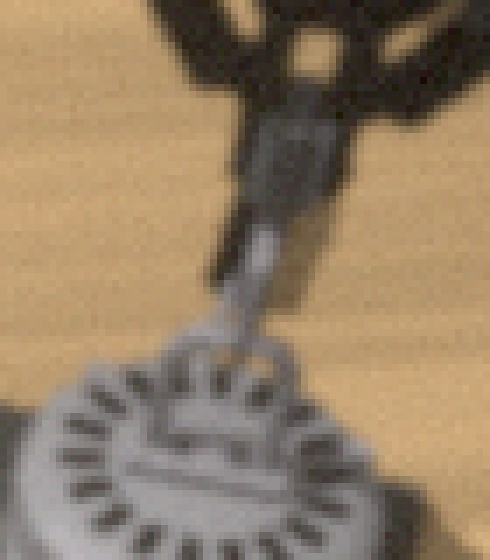

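```bash
python3 - <<'E'
from h import *
for n in('scene','top'):
    W=cloud(n,np.load(f'pics/{n}4.npy'))
    m=(W[...,2]>.13)&(W[...,2]<.215)&(np.hypot(*(W[...,:2]-EYE).transpose(2,0,1))<.035)
    q=W[m]; a=(q[:,:2]-EYE)@ex*1e3; b=(q[:,:2]-EYE)@ey*1e3
    for lo in (.13,.14,.148,.156,.164,.172,.18,.19,.2):
        k=(q[:,2]>=lo)&(q[:,2]<lo+.008)
        if k.sum()>2: print(n,lo,k.sum(),'x',a[k].min().round(1),a[k].max().round(1),'y',b[k].min().round(1),b[k].max().round(1))
E
```

```text
scene 0.13 16 x -4.8 3.8 y -22.8 23.5
scene 0.14 41 x -5.8 7.4 y -18.8 19.5
scene 0.148 8 x -1.7 3.4 y -15.3 10.3
scene 0.156 4 x -12.2 18.8 y -2.6 1.3
scene 0.164 15 x -21.4 22.8 y -3.6 5.1
scene 0.172 12 x -20.8 21.8 y -1.7 5.2
scene 0.18 8 x -18.9 21.7 y -2.4 4.6
scene 0.19 12 x 13.0 20.4 y -1.9 5.7
scene 0.2 15 x -1.1 20.2 y -4.6 5.1
top 0.156 10 x 5.3 14.6 y -3.9 2.6
top 0.164 4 x 12.2 21.5 y -2.8 3.0
top 0.172 3 x 16.8 21.2 y -3.3 -1.0
top 0.19 4 x 15.9 21.2 y -3.1 4.3
top 0.2 6 x 13.7 19.1 y -3.4 2.2
```

```bash
python3 - <<'E'
from h import *
off=np.load('off.npy'); xy=EYE-ex*.0014
hit=False
for z in (.279,.2765,.274,.271,.268):
    hit=env.movel(np.array([*xy,z])+off,velocity=.02,stop_force=12); S('%s %.4f'%(hit,z))
    if hit: break
E
```

```text
False 0.2790 t 12.99 ex -1.49 ey -0.09 z 278.67 F [-0.09  0.21 -0.69] T [-0.03  0.01  0.03] op 9.16
False 0.2765 t 13.27 ex -1.35 ey 0.27 z 276.72 F [-0.93 -1.09  2.55] T [-0.03  0.14  0.02] op 9.11
False 0.2740 t 13.54 ex -1.51 ey 0.21 z 273.96 F [-0.51 -0.14  3.22] T [0.13 0.16 0.05] op 9.28
False 0.2710 t 13.84 ex -1.40 ey 0.15 z 270.97 F [0.05 0.35 4.87] T [ 0.09  0.09 -0.03] op 8.7
False 0.2680 t 14.14 ex -1.92 ey 0.20 z 267.84 F [-1.74  1.15  4.85] T [0.41 0.5  0.01] op 9.38
```

The contact is soft and springy, about 4–5 N, so the gate is opening rather than rigid steel being hit. Continuing.

```bash
python3 - <<'E'
from h import *
off=np.load('off.npy'); xy=EYE-ex*.0014
hit=False
for z in (.264,.260,.256,.252,.248,.244,.240):
    hit=env.movel(np.array([*xy,z])+off,velocity=.02,stop_force=10); S('%s %.4f'%(hit,z))
    if hit: break
q,d=camera('scene');cv2.imwrite('pics/scene5.png',q); np.save('pics/scene5.npy',d)
a=q[115:195,395:465]
cv2.imwrite('pics/in5.png',np.clip(cv2.resize(a,None,fx=7,fy=7,interpolation=3)*1.5,0,255).astype('uint8'))
E
```

```text
False 0.2640 t 14.49 ex -2.39 ey -0.10 z 263.44 F [-3.74  2.58  1.65] T [ 0.55  1.19 -0.05] op 9.43
False 0.2600 t 14.84 ex -2.11 ey -0.24 z 259.27 F [-5.04  2.74  1.02] T [ 0.68  1.18 -0.04] op 9.37
False 0.2560 t 15.19 ex -2.44 ey -0.43 z 254.90 F [-5.45  3.12 -0.71] T [ 0.74  1.37 -0.  ] op 9.43
False 0.2520 t 15.54 ex -0.39 ey -0.57 z 251.64 F [-0.15  0.51 -0.66] T [-0.01 -0.    0.01] op 9.14
False 0.2480 t 15.89 ex -1.35 ey -0.13 z 247.72 F [ 0.3  -0.07 -1.41] T [ 0.02 -0.02  0.02] op 9.47
False 0.2440 t 16.24 ex -1.53 ey -0.11 z 243.64 F [-0.29 -1.22 -0.58] T [0.   0.05 0.04] op 9.11
False 0.2400 t 16.59 ex -1.53 ey -0.13 z 239.63 F [ 0.15 -0.29 -0.81] T [ 0.    0.01 -0.02] op 9.01
```

View pics/in5.png

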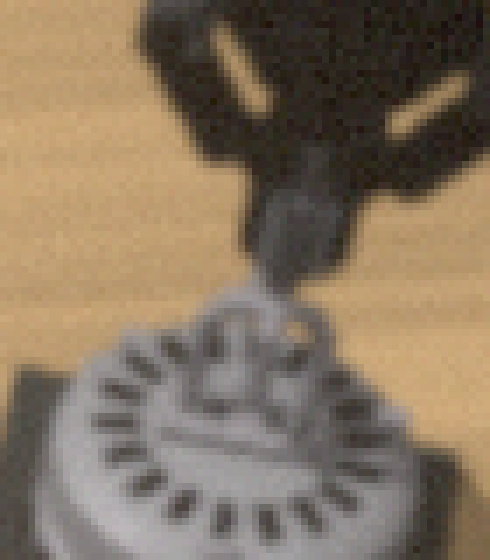

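```bash
cat >> h.py <<'E'
def favg(n=5,dt=.02):
    f=[]
    for _ in range(n): env.dwell(dt); f.append(env.get_state()['force'])
    f=np.array(f); return f.mean(0),f[:,2].min(),f[:,2].max()
E
python3 - <<'E'
from h import *
off=np.load('off.npy'); xy=EYE-ex*.0014
print(favg(6))
hit=env.movel(np.array([*xy,.259])+off,velocity=.04,stop_force=5); S(hit)
z=.259
while z<.272:
    z+=.0005; env.movel(np.array([*xy,z])+off,velocity=.01)
    f,a,b=favg(3); s=env.get_state(); print('%.4f act %.4f t %.2f'%(z,s['tcp_pos'][2],s['time']),f.round(2),round(a,2),round(b,2))
    if f[2]<-3.5: break
np.save('z.npy',z)
E
```

```text
(array([-0.41900828,  0.06489311, -0.9437786 ]), np.float64(-1.274057417377912), np.float64(-0.41529300957108173))
False t 17.37 ex -1.41 ey -0.12 z 258.92 F [-0.07 -0.38 -1.37] T [ 0.07 -0.02 -0.09] op 9.31
0.2595 act 0.2592 t 17.67 [ 0.13  0.54 -0.78] -0.82 -0.74
0.2600 act 0.2598 t 17.97 [-0.4   0.31 -0.76] -1.09 -0.26
0.2605 act 0.2603 t 18.27 [ 0.11 -0.23 -0.84] -1.42 -0.24
0.2610 act 0.2608 t 18.57 [ 0.11 -0.09 -0.78] -0.9 -0.56
0.2615 act 0.2613 t 18.87 [ 0.27  0.18 -1.22] -2.22 -0.27
0.2620 act 0.2618 t 19.17 [-0.5   0.26 -1.26] -1.56 -1.04
0.2625 act 0.2623 t 19.47 [-0.33 -0.19 -1.09] -1.22 -0.98
0.2630 act 0.2628 t 19.77 [-0.05  0.21 -0.87] -1.06 -0.66
0.2635 act 0.2633 t 20.07 [ 0.42  0.19 -0.47] -1.01 -0.06
0.2640 act 0.2638 t 20.37 [-0.19  0.45 -1.25] -1.49 -1.01
0.2645 act 0.2641 t 20.67 [ 0.54  0.2  -3.22] -3.38 -3.11
0.2650 act 0.2644 t 20.97 [ 0.92  0.9  -8.12] -8.78 -7.2
```

```bash
python3 - <<'E'
from h import *
off=np.load('off.npy'); xy=EYE-ex*.0014; z=float(np.load('z.npy'))
env.movel(np.array([*xy,z+.00004])+off,velocity=.01)
for i in range(6):
    f,a,b=favg(10,.02); s=env.get_state(); print('act %.4f t %.2f'%(s['tcp_pos'][2],s['time']),f.round(2),round(a,2),round(b,2))
E
```

```text
act 0.2646 t 21.38 [  1.29   1.02 -10.12] -11.05 -9.22
act 0.2646 t 21.55 [  1.35   1.21 -11.14] -12.07 -10.6
act 0.2647 t 21.72 [  1.24   1.3  -11.51] -12.32 -10.8
act 0.2647 t 21.88 [  1.14   1.15 -11.86] -13.08 -10.68
act 0.2647 t 22.05 [  1.1    1.48 -12.55] -13.48 -11.95
act 0.2647 t 22.22 [  1.11   0.87 -12.76] -13.63 -11.9
```

```bash
python3 - <<'E'
from h import *
off=np.load('off.npy'); xy=EYE-ex*.0014; z=float(np.load('z.npy'))
c=z-.0003; env.movel(np.array([*xy,c])+off,velocity=.01)
for i in range(12):
    f,a,b=favg(4,.02); s=env.get_state(); print('cmd %.5f act %.5f t %.2f'%(c,s['tcp_pos'][2],s['time']),f.round(2),round(a,2),round(b,2))
    e=f[2]+8.9   # >0: pull too weak
    if abs(e)>.8:
        c+=np.clip(e*2e-5,-5e-5,5e-5); env.movel(np.array([*xy,c])+off,velocity=.01)
np.save('z.npy',c)
E
```

```text
cmd 0.26470 act 0.26459 t 22.53 [  0.28   0.6  -10.46] -11.23 -9.43
cmd 0.26467 act 0.26454 t 22.85 [-0.18  0.61 -9.73] -10.14 -9.25
cmd 0.26465 act 0.26450 t 23.17 [-0.23 -0.25 -8.94] -9.41 -8.38
cmd 0.26465 act 0.26453 t 23.23 [-0.72 -0.18 -8.97] -9.78 -8.21
cmd 0.26465 act 0.26450 t 23.30 [-0.54 -0.07 -8.99] -9.41 -8.48
cmd 0.26465 act 0.26451 t 23.37 [-0.35 -0.53 -8.38] -9.01 -7.94
cmd 0.26465 act 0.26450 t 23.43 [-0.69 -0.15 -8.53] -8.79 -8.18
cmd 0.26465 act 0.26451 t 23.50 [-0.45 -0.32 -8.19] -8.54 -7.76
cmd 0.26465 act 0.26450 t 23.57 [-0.08 -0.3  -8.34] -8.77 -7.6
cmd 0.26465 act 0.26450 t 23.63 [-0.45  0.12 -8.38] -8.87 -7.89
cmd 0.26465 act 0.26451 t 23.70 [-0.3  -0.14 -8.61] -9.06 -7.89
cmd 0.26465 act 0.26448 t 23.77 [-0.62  0.16 -8.23] -8.82 -7.51
```

Steady at about 7.7 N net of the tag's weight. Holding for a clean second, then lowering.

```bash
python3 - <<'E'
from h import *
off=np.load('off.npy'); xy=EYE-ex*.0014; z=float(np.load('z.npy'))
for i in range(4):
    f,a,b=favg(15,.02); s=env.get_state(); print('act %.5f t %.2f'%(s['tcp_pos'][2],s['time']),f.round(2),round(a,2),round(b,2))
env.movel(np.array([*xy,.245])+off,velocity=.03,stop_force=12); S()
hit=env.movel(np.array([*xy,.2335])+off,velocity=.02,stop_force=4); S(hit)
q,d=camera('scene');cv2.imwrite('pics/scene6.png',q)
a=q[115:195,395:465]
cv2.imwrite('pics/in6.png',np.clip(cv2.resize(a,None,fx=7,fy=7,interpolation=3)*1.5,0,255).astype('uint8'))
E
```

```text
act 0.26446 t 24.02 [-0.67 -0.1  -8.37] -8.73 -7.89
act 0.26446 t 24.27 [-0.4  -0.13 -8.76] -9.81 -7.86
act 0.26449 t 24.52 [-0.54  0.12 -8.08] -8.49 -6.98
act 0.26447 t 24.77 [-0.58 -0.36 -8.52] -9.38 -7.84
 t 25.57 ex -1.39 ey 0.08 z 244.90 F [-0.04  0.19 -1.04] T [0.01 0.01 0.  ] op 9.31
False t 26.3 ex -1.46 ey 0.02 z 233.32 F [ 0.81  0.13 -0.66] T [0.01 0.01 0.03] op 9.24
```

View pics/in6.png

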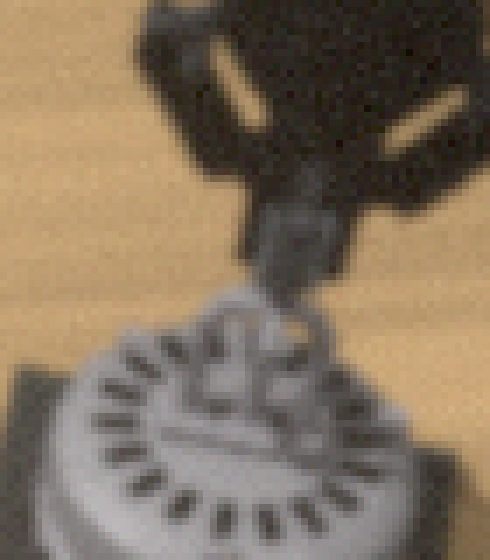

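```bash
python3 - <<'E'
from h import *
off=np.load('off.npy'); xy=EYE-ex*.0014
env.grip(.05,f_grip=20); S('open')
env.dwell(.2)
env.movel(np.array([*xy,.36])+off,velocity=.1); S('up')
q,d=camera('scene');cv2.imwrite('pics/scene7.png',q); np.save('pics/scene7.npy',d)
a=q[60:200,375:495]
cv2.imwrite('pics/in7.png',np.clip(cv2.resize(a,None,fx=4.2,fy=4.2,interpolation=3)*1.5,0,255).astype('uint8'))
W=cloud('scene',d)
m=(W[...,2]>.11)&(W[...,2]<.22)&(np.hypot(*(W[...,:2]-EYE).transpose(2,0,1))<.05)
q=W[m]; a=(q[:,:2]-EYE)@ex*1e3; b=(q[:,:2]-EYE)@ey*1e3
for lo in np.arange(.11,.22,.01):
    k=(q[:,2]>=lo)&(q[:,2]<lo+.01)
    if k.sum()>2: print(lo.round(3),k.sum(),'x',a[k].min().round(1),a[k].max().round(1),'y',b[k].min().round(1),b[k].max().round(1))
E
```

```text
open t 26.82 ex -1.42 ey -0.02 z 233.41 F [ 0.03  1.33 -0.29] T [ 0.01 -0.02 -0.02] op 49.96
up t 28.43 ex -1.58 ey -0.34 z 359.13 F [-0.64 -0.55 -0.08] T [-0.02  0.   -0.  ] op 49.91
0.11 29 x -21.0 23.3 y -22.6 24.6
0.12 32 x -3.5 22.1 y -22.9 23.0
0.13 34 x -4.5 24.3 y -22.8 23.9
0.14 58 x -10.1 23.3 y -18.8 18.8
0.15 19 x -3.5 19.1 y -8.1 9.1
0.16 20 x -0.2 13.7 y -3.0 7.7
0.17 15 x 7.2 13.8 y -2.1 7.6
0.18 17 x -2.9 13.6 y -2.4 7.6
0.19 49 x -18.8 14.7 y -2.3 7.7
```

View pics/in7.png

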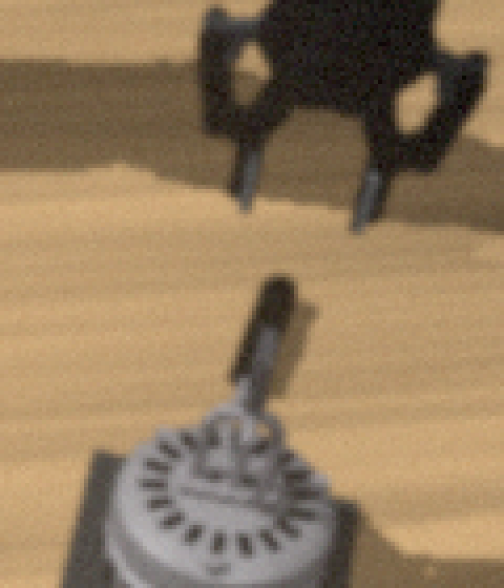

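```bash
python3 - <<'E'
from h import *
env.dwell(.8)
q,d=camera('scene');cv2.imwrite('pics/scene8.png',q); S()
a=cv2.imread('pics/scene0.png'); D=np.abs(q.astype(int)-a).max(2)>45
D=cv2.morphologyEx(D.astype('uint8'),cv2.MORPH_OPEN,np.ones((2,2)))
n,l,st,ce=cv2.connectedComponentsWithStats(D)
for i in range(1,n):
    if st[i,4]>8: print(st[i],ce[i].round())
b=cv2.imread('pics/scene7.png')[100:180,400:470].astype(int); print('tag motion since last', np.abs(q[100:180,400:470].astype(int)-b).max(2).mean())
E
```

```text
t 29.33 ex -1.45 ey -0.04 z 359.81 F [-0.67  0.4  -0.66] T [-0.07 -0.02  0.03] op 49.91
[549   0  15  21 122] [555.   9.]
[567   0  47  40 860] [591.  12.]
[492   5   5   7  23] [494.   8.]
[ 423   35   96   83 3242] [464.  74.]
[472  85   4   3  10] [473.  86.]
[489  86  21  11 175] [499.  91.]
[ 576  136   64   49 2192] [608. 159.]
[519 191  61  18 472] [553. 198.]
[480 195  16   7  86] [489. 198.]
[221 202   9  13  63] [225. 208.]
tag motion since last 3.069642857142857
```

View pics/scene8.png

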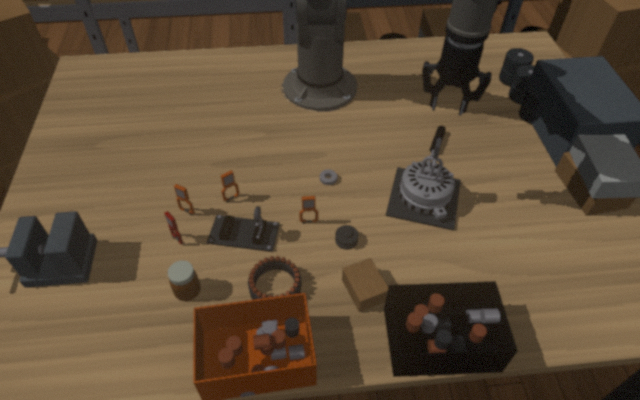

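The tag hangs still on the eye at (431,155). The only other changes in the picture are the emptied slot at (225,208), the arm and its shadow. The plain tag at (258,215), the look-alikes and the bystanders have not moved.

```bash
python3 -c "
from h import *
job.job_done(); S()"
```

```text
the job is handed in; nothing more can be done
the job is handed in; nothing more can be done
```

The gated tag is hanging on the lifting eye and the job is handed in, at about 29 s of the 48 s allowed.

- **Press:** I took the square-grip tag from its slot and pressed it down over the bar. The vertical force was about 5 N, with up to about 6 N sideways in the middle of the travel. The force then dropped away as the gate cleared the bar, and I lowered until the bar was about 35 mm up the tag.
- **Tug:** The gate caught. My first pull crept upward after I set it, averaging about 11.8 N net of the tag's weight, with single noisy readings near 12.7 N. That is at or slightly over the 12 N limit for a few tenths of a second, but well under 20 N. I eased off and then held a steady 7–8 N for about 1.5 s.
- **Release:** I lowered the tag until the bar was about 0.3 mm from the inside top of the loop, opened the gripper and moved straight up. The last picture shows it upright and still on the eye. The plain tag, the look-alikes and the other things on the bench are unmoved.
- **Disagreement between cameras:** The two views put the eye's bar about 2 mm apart, so I aimed at the middle, inside the 3 mm tolerance. The pictures are too coarse to show the gate itself, so the evidence that it shut is the tug.

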